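# Put the beeswax away in the open drawer

## Task

Put the small yellow cake of beeswax away in the little wooden drawer chest: lay it inside the top drawer, which stands open, let go of it, and then push that drawer fully shut.

Things in the scene. Friction and masses are not known exactly. Their poses are not given: they have to be found in the camera images.
- beeswax: cake of honey-yellow beeswax lying flat on the bench, 31 x 46 x 18 mm (its x, y, z), the only yellow thing of its size; origin at the centre of its underside, z up. Grip it across its 31 mm width (its x axis). A blue-grey abrasive block, a brown pumice lump and an olive-green disc lie round it as bystanders, centres 65 mm or more apart.
- drawer_floor (a point): centre of the top drawer's inner floor, 70 mm above the bench; moves with the drawer. x points into the chest (shutting), z up. Inner space: x -67 to 67, y -79 to 79 mm; walls 28, front panel 37 mm above this floor. Uncovered: from x = -67 mm back to x = opening - 73 mm, where the chest's top (120 mm above the bench) begins. Room under that top: 38 mm, so lay the cake flat.
- chest_drawer0_handle (a point): middle of the top drawer's brass bar handle: level bar 11 mm thick, 110 mm long across the drawer, 35 mm in front of its front panel, 88 mm above the bench; axes as drawer_floor. Pushing it along +x shuts the drawer. The chest is fixed, wooden, 180 deep, 200 wide, 120 mm high; its lower drawer is shut and has the same handle 48 mm lower.
- chest_drawer0 (a joint): opening of the top drawer in m: 0 fully shut (hard stop), 0.117 fully open; at the start it is 0.10 to 0.117. It runs on a plain slide with about 1 N of friction, with no spring or catch, and stays where it is left.
Not all that is in view belongs to the job. What is shaped like the beeswax but red is not meant.

How it is judged:
By the outcome, as a careful person would: the job done as asked, in the order asked, and still so for the second after the job is handed in, with the robot touching nothing.
It also fails if it takes over 48 s, if anything falls off the work surface, if the arm or the gripper's body presses on something with over 40 N, if the wrist force passes 120 N, or if a joint passes its speed limit or range.

## Robot

A 6-joint arm with a two-finger parallel gripper is mounted at the origin on the work surface; the furniture and walls round the work are solid. World frame = base frame: x ahead of the robot, y to its left, z up, the work surface at z = 0. Lengths are in mm, angles in rad, forces in N, time in s.
With the tool pointing down it reaches from about 350 to 875 mm from the base axis. Payload 4.2 kg.
Tool frame: the origin (TCP) lies midway between the tips of the shut fingers; the grasp point (between the pads) lies 19 mm behind it (arm.tcp_to_grasp is the distance from the TCP to the grasp point, in mm); z points along the fingers, y is the line along which they close (so a half turn about z gives the same grasp; the last joint's range is limited). The gripper opens to 85 mm and grips with 20 to 120 N. Pads are 22 mm wide; open, the fingers measure 114 mm over their backs; the gripper's body (76 mm by 85 mm) begins 54 mm behind the grasp point. The pads swing forward as they close: fully open they stand 13 mm farther back than shut.
Start: joints at [-1.013, 0.385, 0.008, 0, -1.194, -0.259], TCP at [183.999, -597.28, 231.312] pointing down, gripper open.
Joint ranges: [-3.14, 3.14], [-1.21, 2.06], [-1.07, 1.41], [-3.16, 2.05], [-2.99, -0.16], [-3.1, 3.1]. Speed limits (rad/s): [2.79, 2.79, 3.14, 3.14, 3.14, 3.14].

## Interface

Orientations are given as a unit quaternion [x, y, z, w].
In Python, from bench import arm, imaging, job, models gives the robot as it stands.
- The arm moves only by the tool arm_command, never from a script. Its argument "rows" is a list of rows, each an object with "grip": the opening, from 0 (shut) to 1 (fully open); "linear": the shift along the tool's x, y, z in mm, a list of three; "rot": the turn, a rotation vector about the tool's x, y, z in rad, a list of three. In form: [{"grip": grip, "linear": [tx, ty, tz], "rot": [rx, ry, rz]}, ...]. A call has 1 to 10 rows; each row is the pose to reach, as a shift and turn from the pose commanded when the call began, along the tool's axes at that moment; what a row does not reach only later rows make up. A row lasts 1/8 s, in which the tool goes at most 62.5 mm and 10.7 degrees, less where a joint would pass 70% of its speed; a pose out of reach is approached as far as the arm can. A call with a gripper value outside its range is refused whole. The fingers move at their own pace and stop on an object; the grip force is fixed at half the most. Time passes only in rows, so rows that repeat a pose let the fingers close. It gives the time, the measured TCP pose, the force, the opening and the grip force at its end, in the units of the state.
- arm.read_state(): the state, without advancing time (a new reading comes with each control period).
- imaging.get_image(name): name is "scene" or "top"; returns a dict with "frame" (420x560x3 uint8, red, green, blue), "fx", "fy", "cx", "cy" (pixels), "extrinsics" (4x4, takes a point from world to camera coordinates). Camera axes: x right, y down, z forward; pixel columns grow to the right and rows downward; lengths in mm; the calibration is good to about 2 mm. A picture is of the moment at which its call begins. There is no depth.
- job.job_done(): hands the job in; it is judged then, once.
Trained networks look in a picture, given as the dict that the camera call returned (one of the last four; its "shot" number tells which), for a name from the list of things; names that differ only in an ending like _2 or _b are one class to them, and where a whole thing is asked for, a point or a joint stands for the part that bears it (a point fixed in the world has none). Each returns a list of dicts, best first, with "score" (0 to 1); they miss things now and then, are a little off and sometimes report something else, mostly with a low value. They report only what shows in the picture. A call takes as long as a camera call. They do not tell look-alikes from the thing itself.
- models.spot_in(picture, query): "rect" ([left, top, right, bottom] in pixels, round what is visible of it).
- models.tip_of(picture, query): "pixel" ([column, row] in pixels: a listed point, or the origin of a listed thing).
The state is a dict: "clock": time; "joints": joint angles; "joint_vel": joint speeds; "joint_efforts": joint torques, N m; "position": TCP position; "ee_rot": TCP orientation; "contact_force": force on the tool from outside, world axes, zero at the start; "wrist_torque": the same for the moment, N m; "gripper_width": finger opening in mm; "grasp_force": force on a finger pad.
Only numpy, scipy, OpenCV 4.12 (cv2) and the standard library are available. Lean on these libraries where they do the work, as an engineer would, in place of code of your own. Each camera call takes 0.05 s, during which the arm holds its last target. There are 200 camera calls.

## Working session

There is one attempt and no reset: what is moved stays moved. The work goes in short steps, Python scripts to look and compute and a tool call to move; the robot and the scene stay as the last step left them, time stands still between calls to the robot, and variables do not carry over. Pictures are saved under pics/ and viewed, at most 10 in all, crops included, and the job is handed in when it is done.

Besides the shell and the picture viewer there is one more tool, called after "Call:" as a command line: name --argument value ..., lists and objects as JSON in quotes. arm_command: Moves the arm, as the interface text tells. Its arguments: {"type":"object","properties":{"rows":{"type":"array"}},"required":["rows"]}

```bash
mkdir -p pics
cat > h.py <<'E'
import numpy as np, cv2
from scipy.spatial.transform import Rotation as R
from bench import arm, imaging, job, models
def ray(im,px):
    E=np.array(im["extrinsics"]);Rm=E[:3,:3];c=-Rm.T@E[:3,3]
    d=Rm.T@np.array([(px[0]-im["cx"])/im["fx"],(px[1]-im["cy"])/im["fy"],1]);return c,d
def onz(im,px,z):
    c,d=ray(im,px);return c+d*(z-c[2])/d[2]
def proj(im,p):
    E=np.array(im["extrinsics"]);q=E[:3,:3]@np.array(p)+E[:3,3]
    return [im["fx"]*q[0]/q[2]+im["cx"],im["fy"]*q[1]/q[2]+im["cy"]]
def save(im,n):cv2.imwrite("pics/"+n,cv2.cvtColor(im["frame"],cv2.COLOR_RGB2BGR))
E
cat > a.py <<'E'
from h import *
np.set_printoptions(precision=1,suppress=True)
for n in("top","scene"):
    im=imaging.get_image(n);save(im,n+"0.png");print(n,ray(im,(280,210)))
    for q,z in(("beeswax",0),("drawer_floor",70),("chest_drawer0_handle",88)):
        for d in models.tip_of(im,q)[:3]:print(q,d["score"],d["pixel"],onz(im,d["pixel"],z))
    f=im["frame"];h=cv2.cvtColor(f,cv2.COLOR_RGB2HSV)
    m=cv2.inRange(h,(18,110,90),(35,255,255))
    k,_,st,ce=cv2.connectedComponentsWithStats(m)
    for i in range(1,k):
        if st[i,4]>60:
            pts=np.argwhere(_==i)[:,::-1].astype(np.float32)
            w=np.array([onz(im,p,18)[:2] for p in pts],np.float32)
            print(st[i],ce[i],cv2.minAreaRect(w))
print(arm.read_state())
E
python3 a.py; python3 -c "
import cv2,numpy as np"
```

```text
top (array([ 351.6,   36.3, 1042.2]), array([ 0.2,  0. , -1. ]))
beeswax 0.79 [269.3, 261.9] [448.1  70.    0. ]
beeswax 0.62 [249.8, 296.8] [366.2 109.8   0. ]
beeswax 0.49 [182.7, 294.0] [364.3 263.7   0. ]
drawer_floor 0.96 [377.8, 202.8] [ 585.9 -166.4   70. ]
chest_drawer0_handle 0.77 [389.9, 257.5] [ 463.  -189.4   88. ]
[364 240  50  23 315] [387.5 255.2] ((486.31292724609375, -200.36671447753906), (41.78759002685547, 113.78848266601562), 8.592476844787598)
[263 254  13  19 229] [269.1 263.1] ((443.96697998046875, 69.99790954589844), (41.0560188293457, 27.52276039123535), 3.246058940887451)
scene (array([ 554.1, -392.8,  871.5]), array([-0. ,  0.5, -0.9]))
beeswax 0.76 [239.2, 221.4] [452.   77.8   0. ]
beeswax 0.75 [210.9, 154.9] [365.7 258.4   0. ]
beeswax 0.72 [201.4, 206.2] [362.4 112.4   0. ]
drawer_floor 0.81 [296.8, 325.1] [ 584.3 -167.6   70. ]
chest_drawer0_handle 0.64 [228.2, 329.1] [ 463.1 -186.1   88. ]
[225 216  20  14 247] [234.4 222.8] ((444.19989013671875, 64.55746459960938), (41.60512924194336, 32.19578170776367), 6.266290187835693)
[224 300  27  62 490] [231.2 330.7] ((469.16717529296875, -165.5613250732422), (44.76422119140625, 117.3619384765625), 10.276333808898926)
{'clock': 0.4, 'joints': array([-1. ,  0.4,  0. , -0. , -1.2, -0.3]), 'joint_vel': array([ 0., -0.,  0.,  0.,  0., -0.]), 'joint_efforts': array([ -0. , -39.2,  18.8,   4.2,  -0. ,   0. ]), 'position': array([ 184. , -597.2,  231.2]), 'ee_rot': array([-0.1,  1. ,  0. , -0. ]), 'contact_force': array([ 0.8, -1. , -0.4]), 'wrist_torque': array([ 0., -0.,  0.]), 'grasp_force': 0.0, 'gripper_width': 85.50957899707518}
```

View pics/top0.png

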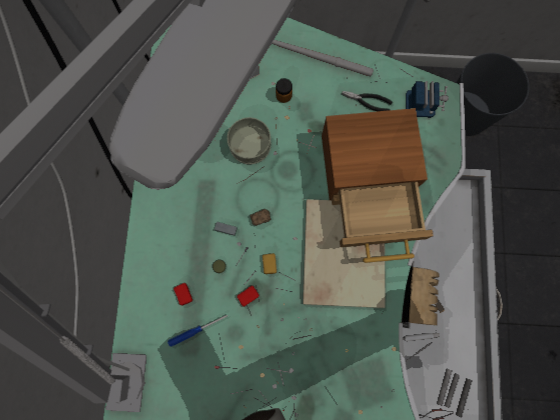

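View pics/scene0.png

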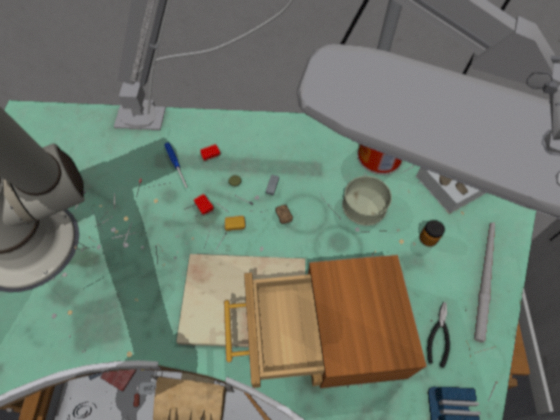

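The yellow cake is at top (269,263) and scene (235,223), with two red look-alikes at top (183,294) and (248,296). The drawer is open at top (380,210), with its handle at (388,252). Next I work out the shift in tool axes and check the lamp's height.

```bash
cat > go.py <<'E'
import sys
from h import *
np.set_printoptions(precision=3,suppress=True)
# args: x y z yaw(deg, of tool y axis from world y) -> shift in tool axes
def plan(x,y,z,yaw):
    s=arm.read_state();r=R.from_quat(s["ee_rot"]);M=r.as_matrix()
    a=np.radians(yaw);ty=np.array([-np.sin(a),np.cos(a),0])
    if ty@M[:,1]<0:ty=-ty
    T=np.c_[np.cross(ty,[0,0,-1]),ty,[0,0,-1]]
    print("lin",M.T@(np.array([x,y,z])-s["position"]),"rot",(r.inv()*R.from_matrix(T)).as_rotvec(),
     "pos",s["position"],"F",s["contact_force"],"w",s["gripper_width"],"gf",s["grasp_force"],"t",s["clock"],"tg",arm.tcp_to_grasp)
if __name__=="__main__":plan(*map(float,sys.argv[1:]))
E
python3 go.py 446 70 110 5
python3 - <<'E'
from h import *
print(arm.read_state()["joints"],R.from_quat(arm.read_state()["ee_rot"]).as_matrix().round(3))
a=imaging.get_image("top");b=imaging.get_image("scene")
for p,q in(((120,165),(305,75)),((165,188),(310,110)),((285,10),(560,85))):
    c1,d1=ray(a,p);c2,d2=ray(b,q)
    t=np.linalg.lstsq(np.c_[d1,-d2],c2-c1,rcond=None)[0];print((c1+d1*t[0]).round(),(c2+d2*t[1]).round())
E
```

```text
lin [-446.809  560.482  121.335] rot [ 0.    -0.     0.212] pos [ 183.978 -597.204  231.176] F [ 0.84  -1.013 -0.406] w 85.50957899707518 gf 0.0 t 0.4 tg 18.700000000000003
[-1.01339104e+00  3.84804912e-01  7.73755907e-03 -5.98809797e-05
 -1.19402517e+00 -2.58605590e-01] [[-0.956 -0.294 -0.   ]
 [-0.294  0.956  0.   ]
 [ 0.     0.    -1.   ]]
[610. 377. 178.] [583. 367. 166.]
[582. 298. 119.] [598. 303. 124.]
[817.  56. 405.] [897.  47. 464.]
```

Call:
arm_command --rows '[{"grip": 1, "linear": [-445, 560, 50], "rot": [0, 0, 0.21]}, {"grip": 1, "linear": [-445, 560, 50], "rot": [0, 0, 0.21]}, {"grip": 1, "linear": [-445, 560, 50], "rot": [0, 0, 0.21]}, {"grip": 1, "linear": [-445, 560, 50], "rot": [0, 0, 0.21]}, {"grip": 1, "linear": [-445, 560, 50], "rot": [0, 0, 0.21]}, {"grip": 1, "linear": [-445, 560, 50], "rot": [0, 0, 0.21]}, {"grip": 1, "linear": [-445, 560, 50], "rot": [0, 0, 0.21]}, {"grip": 1, "linear": [-445, 560, 50], "rot": [0, 0, 0.21]}, {"grip": 1, "linear": [-445, 560, 50], "rot": [0, 0, 0.21]}, {"grip": 1, "linear": [-445, 560, 50], "rot": [0, 0, 0.21]}]'

```text
clock: 1.75
position: [411.4, -14.8, 188.3]
ee_rot: [-0.045, 0.999, 0.0, 0.001]
contact_force: [1.0, -1.2, -0.2]
gripper_width: 85.3
grasp_force: 0.0
```

Call:
arm_command --rows '[{"grip": 1, "linear": [0, 0, 0], "rot": [0, 0, 0]}]'

```text
clock: 1.88
position: [412.4, -13.5, 187.9]
ee_rot: [-0.048, 0.999, 0.0, 0.001]
contact_force: [1.1, 0.2, -0.4]
gripper_width: 85.3
grasp_force: 0.0
```

```bash
python3 go.py 446 70 70 5
```

```text
lin [-41.323  79.921 117.97 ] rot [0.    0.001 0.008] pos [412.364 -13.525 187.916] F [ 1.095  0.216 -0.4  ] w 85.32356429463766 gf 0.0 t 1.875 tg 18.700000000000003
```

Call:
arm_command --rows '[{"grip": 1, "linear": [-41, 80, 60], "rot": [0, 0, 0.008]}, {"grip": 1, "linear": [-41, 80, 60], "rot": [0, 0, 0.008]}, {"grip": 1, "linear": [-41, 80, 118], "rot": [0, 0, 0.008]}, {"grip": 1, "linear": [-41, 80, 118], "rot": [0, 0, 0.008]}, {"grip": 1, "linear": [-41, 80, 118], "rot": [0, 0, 0.008]}]'

```text
clock: 2.5
position: [445.6, 66.1, 71.3]
ee_rot: [-0.04, 0.999, 0.0, 0.001]
contact_force: [-0.1, -0.8, 1.0]
gripper_width: 85.6
grasp_force: 0.0
```

```bash
python3 go.py 446 70 3 5
python3 - <<'E'
from h import *
o=[]
for n,c in(("top",(269,262)),("scene",(235,222))):
    im=imaging.get_image(n);f=cv2.cvtColor(im["frame"],cv2.COLOR_RGB2BGR)
    o.append(cv2.resize(f[c[1]-40:c[1]+40,c[0]-40:c[0]+40],(400,400),interpolation=cv2.INTER_CUBIC))
    print([ (d["score"],onz(im,d["pixel"],0).round(1)) for d in models.tip_of(im,"beeswax")[:1]])
cv2.imwrite("pics/b1.png",np.hstack(o))
E
```

```text
lin [-0.596  3.852 68.266] rot [ 0.     0.002 -0.007] pos [445.58   66.086  71.264] F [-0.144 -0.772  0.976] w 85.62271545119538 gf 0.0 t 2.5 tg 18.700000000000003
[(0.57, array([364.3, 115.6,   0. ]))]
[(0.78, array([366.4, 118.4,   0. ]))]
```

View pics/b1.png

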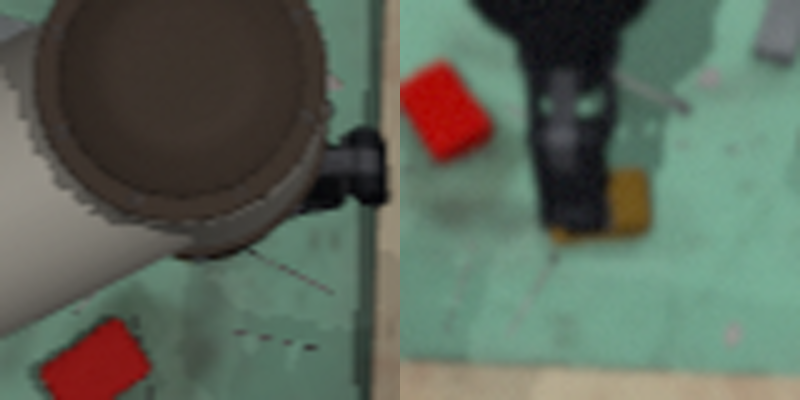

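The crop shows the yellow cake under the fingers at crop pixel (600,205), with the red block clear of them at (445,110). I'll descend and settle before closing.

Call:
arm_command --rows '[{"grip": 1, "linear": [0, 0, 45], "rot": [0, 0, 0]}, {"grip": 1, "linear": [0, 0, 60], "rot": [0, 0, 0]}, {"grip": 1, "linear": [0, 0, 67], "rot": [0, 0, 0]}, {"grip": 1, "linear": [0, 0, 67], "rot": [0, 0, 0]}, {"grip": 1, "linear": [0, 0, 67], "rot": [0, 0, 0]}]'

```text
clock: 3.32
position: [445.4, 66.7, 3.7]
ee_rot: [-0.04, 0.999, 0.0, 0.001]
contact_force: [0.6, -0.4, 0.4]
gripper_width: 85.4
grasp_force: 0.0
```

```bash
python3 go.py 446 70 3 5
```

```text
lin [-0.911  3.231  0.701] rot [ 0.001  0.002 -0.006] pos [445.351  66.705   3.697] F [ 0.617 -0.353  0.42 ] w 85.43827871672951 gf 0.0 t 3.325 tg 18.700000000000003
```

Call:
arm_command --rows '[{"grip": 1, "linear": [0, 2.5, 1], "rot": [0, 0, 0]}, {"grip": 0.2, "linear": [0, 2.5, 1], "rot": [0, 0, 0]}, {"grip": 0, "linear": [0, 2.5, 1], "rot": [0, 0, 0]}, {"grip": 0, "linear": [0, 2.5, 1], "rot": [0, 0, 0]}, {"grip": 0, "linear": [0, 2.5, 1], "rot": [0, 0, 0]}, {"grip": 0, "linear": [0, 2.5, 1], "rot": [0, 0, 0]}, {"grip": 0, "linear": [0, 2.5, 1], "rot": [0, 0, 0]}, {"grip": 0, "linear": [0, 2.5, 1], "rot": [0, 0, 0]}]'

```text
clock: 4.32
position: [444.6, 69.0, 2.1]
ee_rot: [-0.04, 0.999, 0.0, 0.0]
contact_force: [-0.3, 0.3, 5.6]
gripper_width: 28.1
grasp_force: 59.5
```

Call:
arm_command --rows '[{"grip": 0, "linear": [0, 0, -30], "rot": [0, 0, 0]}, {"grip": 0, "linear": [0, 0, -80], "rot": [0, 0, 0]}, {"grip": 0, "linear": [0, 0, -130], "rot": [0, 0, 0]}, {"grip": 0, "linear": [0, 0, -165], "rot": [0, 0, 0]}, {"grip": 0, "linear": [0, 0, -165], "rot": [0, 0, 0]}]'

```text
clock: 4.95
position: [445.9, 69.6, 169.3]
ee_rot: [-0.04, 0.999, 0.001, 0.003]
contact_force: [0.3, 0.4, -1.0]
gripper_width: 27.9
grasp_force: 59.6
```

```bash
python3 - <<'E'
from h import *
for n in("top","scene"):
    im=imaging.get_image(n);save(im,n+"2.png")
    for q,z in(("drawer_floor",70),("chest_drawer0_handle",88)):
        for d in models.tip_of(im,q)[:1]:print(q,d["score"],d["pixel"],onz(im,d["pixel"],z).round(1))
E
python3 go.py 565 -171 165 9
```

```text
drawer_floor 0.32 [388.5, 258.9] [ 461.9 -190.6   70. ]
chest_drawer0_handle 0.75 [390.7, 260.0] [ 457.8 -191.1   88. ]
drawer_floor 0.76 [296.3, 324.2] [ 583.4 -166.    70. ]
chest_drawer0_handle 0.84 [225.4, 327.9] [ 457.9 -184.3   88. ]
lin [-101.664 -248.48     0.327] rot [-0.001 -0.003 -0.076] pos [443.664  68.49  165.346] F [-0.438 -0.189 -1.41 ] w 28.43061979812536 gf 59.5868659671396 t 5.25 tg 18.700000000000003
```

View pics/scene2.png

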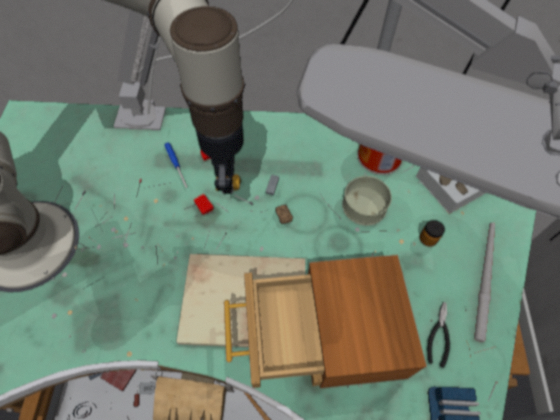

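The cake is in the fingers at (237,182), and the drawer is unmoved and clear at (290,320). I'll carry it over.

Call:
arm_command --rows '[{"grip": 0, "linear": [-25, -60, 0], "rot": [0, 0, -0.075]}, {"grip": 0, "linear": [-50, -120, 0], "rot": [0, 0, -0.075]}, {"grip": 0, "linear": [-75, -180, 0], "rot": [0, 0, -0.075]}, {"grip": 0, "linear": [-95, -230, 0], "rot": [0, 0, -0.075]}, {"grip": 0, "linear": [-99, -248, 0], "rot": [0, 0, -0.075]}, {"grip": 0, "linear": [-99, -248, 0], "rot": [0, 0, -0.075]}, {"grip": 0, "linear": [-99, -248, 0], "rot": [0, 0, -0.075]}, {"grip": 0, "linear": [-99, -248, 0], "rot": [0, 0, -0.075]}]'

```text
clock: 6.25
position: [562.8, -169.0, 167.0]
ee_rot: [-0.079, 0.997, 0.0, -0.0]
contact_force: [1.2, -0.5, -0.9]
gripper_width: 28.0
grasp_force: 59.7
```

```bash
python3 go.py 562 -170.5 75 9.2;python3 - <<'E'
from h import *
o=[]
for n in("top","scene"):
    im=imaging.get_image(n);f=cv2.cvtColor(im["frame"],cv2.COLOR_RGB2BGR)
    c=[int(v) for v in proj(im,(565,-170,70))]
    o.append(cv2.resize(f[c[1]-65:c[1]+65,c[0]-65:c[0]+65],(400,400)))
cv2.imwrite("pics/b3.png",np.hstack(o))
E
```

```text
lin [ 1.005 -1.386 91.97 ] rot [ 0.     0.    -0.003] pos [ 562.777 -168.988  166.97 ] F [ 1.161 -0.537 -0.873] w 27.98857129805267 gf 59.657315500080585 t 6.25 tg 18.700000000000003
```

View pics/b3.png

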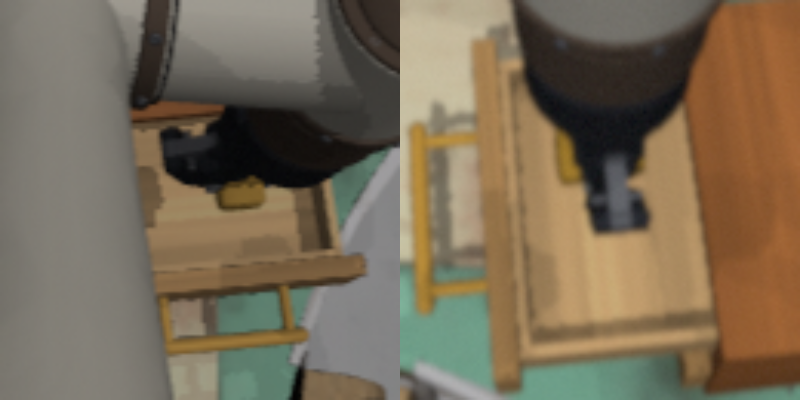

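The cake is held over the drawer, with clearance to the panel and the chest top. I'll lower it.

Call:
arm_command --rows '[{"grip": 0, "linear": [0, 0, 40], "rot": [0, 0, 0]}, {"grip": 0, "linear": [0, 0, 75], "rot": [0, 0, 0]}, {"grip": 0, "linear": [0, 0, 91], "rot": [0, 0, 0]}, {"grip": 0, "linear": [0, 0, 91], "rot": [0, 0, 0]}, {"grip": 0, "linear": [0, 0, 91], "rot": [0, 0, 0]}]'

```text
clock: 6.98
position: [564.3, -170.3, 77.3]
ee_rot: [-0.078, 0.997, -0.0, 0.001]
contact_force: [0.1, -0.3, -0.9]
gripper_width: 28.2
grasp_force: 59.7
```

Call:
arm_command --rows '[{"grip": 0, "linear": [0, 0, 3], "rot": [0, 0, 0]}, {"grip": 0, "linear": [0, 0, 4], "rot": [0, 0, 0]}, {"grip": 0, "linear": [0, 0, 4], "rot": [0, 0, 0]}]'

```text
clock: 7.35
position: [563.3, -170.4, 72.2]
ee_rot: [-0.078, 0.997, -0.0, 0.0]
contact_force: [-0.6, 0.5, 0.6]
gripper_width: 28.4
grasp_force: 59.8
```

Call:
arm_command --rows '[{"grip": 0.55, "linear": [0, 0, 0.5], "rot": [0, 0, 0]}, {"grip": 0.65, "linear": [0, 0, 0], "rot": [0, 0, 0]}, {"grip": 0.7, "linear": [0, 0, 0], "rot": [0, 0, 0]}, {"grip": 0.7, "linear": [0, 0, 0], "rot": [0, 0, 0]}, {"grip": 0.7, "linear": [0, 0, -20], "rot": [0, 0, 0]}, {"grip": 0.7, "linear": [0, 0, -60], "rot": [0, 0, 0]}, {"grip": 0.7, "linear": [0, 0, -110], "rot": [0, 0, 0]}, {"grip": 0.7, "linear": [0, 0, -130], "rot": [0, 0, 0]}, {"grip": 0.7, "linear": [0, 0, -130], "rot": [0, 0, 0]}]'

```text
clock: 8.48
position: [564.0, -170.4, 203.6]
ee_rot: [-0.078, 0.997, -0.0, 0.002]
contact_force: [0.3, 0.7, -0.6]
gripper_width: 59.9
grasp_force: 0.0
```

```bash
python3 go.py 395 -197 190 9.2
```

```text
lin [171.135  -0.067  12.896] rot [-0.001  0.004 -0.005] pos [ 563.994 -170.374  203.627] F [ 0.257  0.656 -0.606] w 59.862848385102865 gf 0.0 t 8.475 tg 18.700000000000003
```

Call:
arm_command --rows '[{"grip": 0.7, "linear": [50, 0, 5], "rot": [0, 0, 0]}, {"grip": 0.3, "linear": [100, 0, 10], "rot": [0, 0, 0]}, {"grip": 0, "linear": [150, 0, 13], "rot": [0, 0, 0]}, {"grip": 0, "linear": [171, 0, 13], "rot": [0, 0, 0]}, {"grip": 0, "linear": [171, 0, 13], "rot": [0, 0, 0]}, {"grip": 0, "linear": [171, 0, 13], "rot": [0, 0, 0]}]'

```text
clock: 9.22
position: [395.4, -196.9, 188.6]
ee_rot: [-0.078, 0.997, -0.0, 0.0]
contact_force: [0.5, -0.0, 0.3]
gripper_width: 0.2
grasp_force: 0.0
```

```bash
python3 go.py 408 -195.5 76 9.2;python3 - <<'E'
from h import *
im=imaging.get_image("scene");save(im,"s4.png")
for q,z in(("drawer_floor",70),("chest_drawer0_handle",88),("beeswax",70)):
    for d in models.tip_of(im,q)[:3]:print(q,d["score"],d["pixel"],onz(im,d["pixel"],z).round(1))
E
```

```text
lin [-12.659  -0.554 112.65 ] rot [-0.     0.    -0.004] pos [ 395.358 -196.891  188.644] F [ 0.476 -0.014  0.298] w 0.152677124690223 gf 0.0 t 9.225 tg 18.700000000000003
drawer_floor 0.97 [295.1, 323.9] [ 581.2 -165.6   70. ]
chest_drawer0_handle 0.79 [227.3, 329.2] [ 461.5 -186.4   88. ]
chest_drawer0_handle 0.44 [295.0, 325.1] [ 580.4 -172.9   88. ]
beeswax 0.67 [285.1, 324.6] [ 563.1 -167.8   70. ]
beeswax 0.58 [202.8, 206.8] [380.9  70.5  70. ]
beeswax 0.58 [212.3, 155.6] [384.2 204.3  70. ]
```

View pics/s4.png

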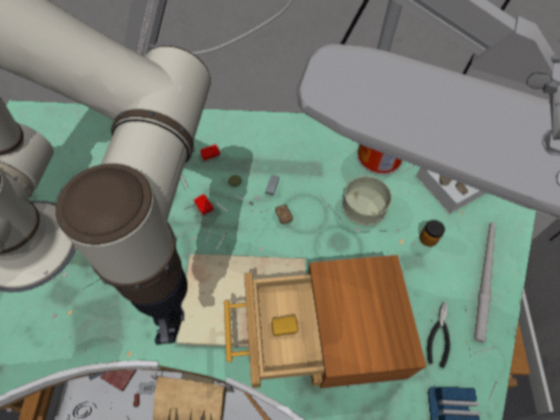

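The cake lies flat and free in the drawer at (285,325), and the shut fingers are in front of the handle. I'll lower them to bar height, then push.

Call:
arm_command --rows '[{"grip": 0, "linear": [-8, 0, 50], "rot": [0, 0, 0]}, {"grip": 0, "linear": [-12, 0, 95], "rot": [0, 0, 0]}, {"grip": 0, "linear": [-12, 0, 112], "rot": [0, 0, 0]}, {"grip": 0, "linear": [-12, 0, 112], "rot": [0, 0, 0]}]'

```text
clock: 9.93
position: [405.6, -194.8, 75.3]
ee_rot: [-0.078, 0.997, 0.0, -0.002]
contact_force: [1.3, -0.4, 1.3]
gripper_width: -0.2
grasp_force: 0.0
```

Call:
arm_command --rows '[{"grip": 0, "linear": [-15, 0, 0], "rot": [0, 0, 0]}, {"grip": 0, "linear": [-30, 0, 0], "rot": [0, 0, 0]}, {"grip": 0, "linear": [-40, 0, 0], "rot": [0, 0, 0]}, {"grip": 0, "linear": [-50, 0, 0], "rot": [0, 0, 0]}, {"grip": 0, "linear": [-60, 0, 0], "rot": [0, 0, 0]}, {"grip": 0, "linear": [-70, 0, 0], "rot": [0, 0, 0]}, {"grip": 0, "linear": [-80, 0, 0], "rot": [0, 0, 0]}, {"grip": 0, "linear": [-90, 0, 0], "rot": [0, 0, 0]}, {"grip": 0, "linear": [-100, 0, 0], "rot": [0, 0, 0]}]'

```text
clock: 11.05
position: [505.4, -179.4, 76.7]
ee_rot: [-0.078, 0.997, -0.0, -0.0]
contact_force: [-0.9, -0.6, 0.5]
gripper_width: -0.4
grasp_force: 0.7
```

```bash
python3 go.py 552 -171.5 76 9.2;python3 - <<'E'
from h import *
im=imaging.get_image("scene");save(im,"s5.png")
for q,z in(("drawer_floor",70),("chest_drawer0_handle",88)):
    for d in models.tip_of(im,q)[:1]:print(q,d["score"],d["pixel"],onz(im,d["pixel"],z).round(1))
E
```

```text
lin [-47.238   0.615   0.697] rot [-0.    -0.    -0.005] pos [ 505.43  -179.437   76.705] F [-0.906 -0.636  0.459] w -0.40178819606190513 gf 0.6577222142368555 t 11.05 tg 18.700000000000003
drawer_floor 0.69 [328.6, 321.9] [ 642.  -158.7   70. ]
chest_drawer0_handle 0.77 [262.5, 326.1] [ 523.1 -177.7   88. ]
```

View pics/s5.png

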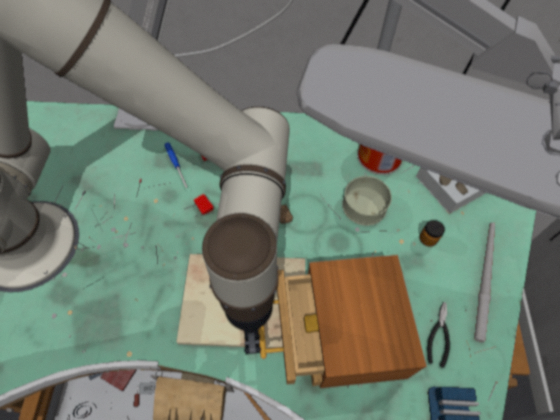

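The drawer is about half shut with the cake riding inside at (312,322). I'll keep pushing gently.

Call:
arm_command --rows '[{"grip": 0, "linear": [-9, 0, 0], "rot": [0, 0, 0]}, {"grip": 0, "linear": [-18, 0, 0], "rot": [0, 0, 0]}, {"grip": 0, "linear": [-26, 0, 0], "rot": [0, 0, 0]}, {"grip": 0, "linear": [-33, 0, 0], "rot": [0, 0, 0]}, {"grip": 0, "linear": [-36, 0, 0], "rot": [0, 0, 0]}]'

```text
clock: 11.82
position: [541.1, -173.8, 76.7]
ee_rot: [-0.078, 0.997, -0.0, 0.0]
contact_force: [-1.0, -0.5, -0.3]
gripper_width: -0.0
grasp_force: 0.6
```

Call:
arm_command --rows '[{"grip": 0, "linear": [-3, 0, 0], "rot": [0, 0, 0]}, {"grip": 0, "linear": [-6, 0, 0], "rot": [0, 0, 0]}]'

```text
clock: 12.08
position: [546.3, -173.0, 76.8]
ee_rot: [-0.078, 0.997, 0.0, -0.0]
contact_force: [-0.8, 0.2, -0.7]
gripper_width: -0.1
grasp_force: 0.6
```

Call:
arm_command --rows '[{"grip": 0, "linear": [-2, 0, 0], "rot": [0, 0, 0]}, {"grip": 0, "linear": [-4, 0, 0], "rot": [0, 0, 0]}]'

```text
clock: 12.32
position: [550.3, -172.4, 76.8]
ee_rot: [-0.078, 0.997, -0.0, 0.0]
contact_force: [-0.8, -0.3, -1.3]
gripper_width: 0.1
grasp_force: 0.5
```

Call:
arm_command --rows '[{"grip": 0, "linear": [-2, 0, 0], "rot": [0, 0, 0]}, {"grip": 0, "linear": [-4, 0, 0], "rot": [0, 0, 0]}]'

```text
clock: 12.58
position: [552.7, -172.0, 76.6]
ee_rot: [-0.078, 0.997, 0.0, -0.002]
contact_force: [-5.8, -2.4, 3.5]
gripper_width: -0.1
grasp_force: 3.4
```

Call:
arm_command --rows '[{"grip": 0, "linear": [-2, 0, 0], "rot": [0, 0, 0]}, {"grip": 0, "linear": [-3, 0, 0], "rot": [0, 0, 0]}]'

```text
clock: 12.82
position: [552.7, -172.0, 76.6]
ee_rot: [-0.077, 0.997, 0.0, -0.005]
contact_force: [-10.5, -2.6, 7.0]
gripper_width: -0.0
grasp_force: 5.8
```

Call:
arm_command --rows '[{"grip": 0, "linear": [-1, 0, 0], "rot": [0, 0, 0]}, {"grip": 0, "linear": [-2, 0, 0], "rot": [0, 0, 0]}]'

```text
clock: 13.08
position: [552.7, -171.9, 76.6]
ee_rot: [-0.077, 0.997, 0.0, -0.007]
contact_force: [-14.6, -2.3, 10.5]
gripper_width: -0.1
grasp_force: 7.6
```

It has hit the hard stop, since the force rises with no further motion. Backing off.

Call:
arm_command --rows '[{"grip": 0, "linear": [5, 0, 0], "rot": [0, 0, 0]}, {"grip": 0, "linear": [20, 0, 0], "rot": [0, 0, 0]}, {"grip": 0, "linear": [50, 0, 0], "rot": [0, 0, 0]}, {"grip": 0, "linear": [80, 0, 0], "rot": [0, 0, 0]}, {"grip": 0, "linear": [110, 0, -40], "rot": [0, 0, 0]}, {"grip": 0, "linear": [140, 0, -90], "rot": [0, 0, 0]}, {"grip": 0, "linear": [150, 0, -120], "rot": [0, 0, 0]}, {"grip": 0, "linear": [150, 0, -120], "rot": [0, 0, 0]}]'

```text
clock: 14.08
position: [412.2, -194.5, 199.8]
ee_rot: [-0.078, 0.997, -0.001, 0.004]
contact_force: [-0.1, -0.6, -0.4]
gripper_width: 0.2
grasp_force: 0.0
```

Run:
```python
from h import *
im=imaging.get_image("scene");save(im,"s6.png")
for q,z in(("chest_drawer0_handle",88),("beeswax",0)):
    for d in models.tip_of(im,q)[:3]:print(q,d["score"],d["pixel"],onz(im,d["pixel"],z).round(1))
```

```text
chest_drawer0_handle 0.85 [290.2, 322.3] [ 571.8 -168.3   88. ]
beeswax 0.51 [203.7, 207.2] [368. 110.  -0.]
beeswax 0.51 [213.6, 159.4] [374.  245.2  -0. ]
```

View pics/s6.png

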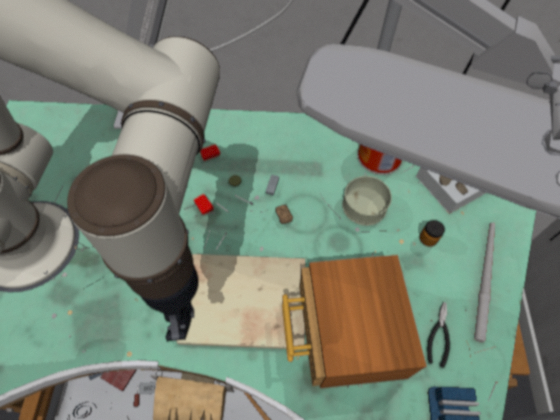

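The drawer is shut flush, with the handle at (290,322) after about 112 mm of travel. The arm is clear and the bystanders are untouched.

```bash
python3 -c "
from bench import job;print(job.job_done())"
```

```text
the job is handed in; nothing more can be done
None
```

The beeswax is lying flat in the top drawer, the drawer is pushed shut to its stop, and the job was handed in at about 14 s with the arm clear; no verdict came back.

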